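# Shut the instrument case and fasten its draw latch

### The arm

A 6-joint arm with a two-finger parallel gripper is mounted at the origin on a cart in front of the work surface, level with it; the furniture and walls round the work are solid. World frame = base frame: x ahead of the robot, y to its left, z up, the work surface at z = 0. Lengths are in mm, angles in rad, forces in N, time in s.
With the tool pointing down it reaches from about 275 to 825 mm from the base axis. Payload 4.9 kg.
Tool frame: the origin (TCP) lies at the very end of the fingers, on their centre line; the grasp point (between the pads) lies 19 mm behind it; z points along the fingers, y is the direction in which the jaws open and shut (so a half turn about z gives the same grasp; the last joint's range is limited). The gripper opens to 85 mm and grips with 20 to 120 N. Pads are 22 mm wide; open, the fingers measure 114 mm over their backs; the gripper's body (76 mm by 85 mm) begins 54 mm behind the grasp point. The pads swing forward as they close: fully open they stand 13 mm farther back than shut.
Start: joints at [-1.367, 0.326, -0.193, 1.052, 0, 1.437], TCP at [182.289, -518.931, 204.981] pointing down, gripper open.
Joint ranges: [-2.65, 2.65], [-0.97, 1.79], [-1.3, 1.35], [-1.93, 2.1], [-1.47, 1.37], [-3.14, 3.14]. Speed limits (rad/s): [2.57, 2.57, 3.14, 3.14, 3.14, 3.14].

### API

Orientations are given as [roll, pitch, yaw] about the fixed x, y, z axes, in that order (R = Rz(yaw) Ry(pitch) Rx(roll)).
In Python, from bench import bot, solve_ik, imaging gives the robot as it stands. Calls block until the motion is done:
- bot.move_ptp(position, orientation): joint-space move of the TCP to a pose.
- bot.movel(position, rot=None, max_speed=150, threshold=None): straight line of the TCP; rot=None keeps the orientation; max_speed is the mean speed in mm/s. With threshold (N) it stops when the force on the tool has changed by that much, and returns True; else False.
- bot.move_j(angles): joint-space move.
- bot.grip(opening, effort=None): opening from 0.0 (shut) to 1.0 (fully open); effort is the grip in N (None keeps the last); returns when the fingers have stopped.
- bot.dwell(seconds).
- solve_ik(position, orientation): joint angles nearest the present ones, or None.
- bot.get_state(): the state.
- imaging.capture(name): name is "scene" or "side" or "wrist"; returns the picture (384x512x3 uint8, blue, green, red); there is no depth.
- imaging.camera_model(name): a dict with "K" (3x3 intrinsics, pixels), "position" and "rotation" of the camera in the world. Camera axes: x right, y up, looking along -z (the intrinsics and any distortion apply to the point x, -y, -z); pixel columns grow to the right and rows downward; lengths in mm; the calibration is good to about 2 mm. A picture is of the moment at which its call begins: read the wrist's pose just before it. camera_model takes no time and is no camera call; for the wrist camera it gives the pose at the moment of the call.
A pose or a line that the arm cannot do raises bot.IKError and nothing moves.
- bot.sign_off(): hands the job in, once; it reports no verdict.
The state is a dict: "t": time; "qpos": joint angles; "joint_velocities": joint speeds; "effort": joint torques, N m; "tcp_pos": TCP position; "orientation": TCP orientation; "contact_force": force on the tool from outside, world axes, zero at the start; "wrist_torque": the same for the moment, N m; "opening": opening from 0.0 (shut) to 1.0 (fully open).
Only numpy, scipy, OpenCV 4.12 (cv2) and the standard library are available. Lean on these libraries where they do the work, as an engineer would, in place of code of your own. Each camera call takes 0.05 s, during which the arm holds its last target.

### The job

The grey instrument case stands on its hinge edge with its lid ajar and the draw latch on top undone. Push the lid shut, raise the lever fully, lay the loop over so that its bar drops behind the keeper on the lid, and push its tab back to draw the bar in under the keeper's overhanging lip; then press the lever down flat past centre so that it locks with the loop tight and the lid closed. Do not force anything, and leave the hex key and the loupe lying on the case and the grease tin on the bench where they are.

Things in the scene. Friction and masses are not known exactly. Their poses are not given: they have to be found in the camera images.
- lever_pivot (a point): On the lever's hinge axis, mid-latch, fixed, at [-0.022, 0, 0.163] of case with the same axes, 13 mm above the case top
- keeper_seat (a point): On the lid: centre of the hook bar when fastened. The keeper is a steel block 16 mm wide (y), its upright lip on the lever side; the lip's far face is 2.5 mm from here in -x. From its top a 3 mm thick overhang reaches to 1 mm in +x of here, 4 to 7 mm above here. Lid top is 9.5 mm below. With the lid shut this is 38 mm in x from lever_pivot, 3.5 mm lower. Axes as the case's when shut
- lid_face (a point): On the lid's outer face, mid-length, 35 mm below its top edge (64 mm in x from lever_pivot when shut): push here in the case's -x to shut it. x points out of the face, z up along it. The lid is 42 x 200 x 136 mm, hinged along its bottom edge at the seam
- lever_tip (a point): Middle of the rounded end of the latch lever, a flat steel strip 16 mm wide, 4 mm thick (7 mm at the end). This point swings 46 mm from the lever_pivot axis
- bar_mid (a point): Middle of the hook bar, 5 mm thick, joining the two side wires of the loop (35 mm wide). The loop turns on a pin in the lever, 14 mm from lever_pivot (straight above it when fully raised); pin to bar 48 mm, more when sprung. With lever fully raised and lid shut the bar drops 2 mm clear beyond the overhang, 6 mm past its seat; with lever lower or lid ajar it falls short
- tab_end (a point): Middle of the rolled end (5 mm thick) of the loop's finger tab, 22 mm wide, 16 mm out from the hook bar away from the pin, bent 30 degrees up from the loop's plane. Press it down to swing the loop over; once down it is some 60 mm in x from lever_pivot at its height. Then push this end in -x (4 to 15 N, rising steeply at the lip) to draw the bar in; the lever comes back with it to about 1.25 rad
- lid (a joint): Lid opening (rad): 0 shut against its stop, starts ajar at 0.08 to 0.16. The hinge is stiff: it needs about 8 N at lid_face to move and stays where it is left. At the stop the force rises steeply
- lever (a joint): Lever angle (rad): 0 lying flat, pointing in the case's -x; 1.745 fully raised at its stop, leaning 10 degrees past upright towards the lid. Starts at 1.15 to 1.6. It moves at about 1 N on its tip and stays where left. With the loop hooked it resists with some 3 to 6 N half-way down, and stays down by itself once past centre (last 0.2 rad); unhooked there is no such resistance
- loop (a joint): Angle of loop to lever (rad). Elevation of the loop over the case's x axis = this minus joint lever (0 level towards the lid, pi/2 upright; starts 0.7 to 1.55). 1 N on the tab turns it; pressed straight down while steep it pushes the lever back, so sweep it forward first. Friction carries it along with the lever: pressing the lever lifts the bar off unless it was drawn under the overhang
- bail (a joint): Stretch of the loop's springs (m), 14 N per mm: 0 when slack, about 0.0025 to 0.003 when fastened tight
- case: Grey case body with aluminium rims, fixed to the bench, 95 x 200 mm, top at 150 mm. Origin at bench height under the seam with the lid, mid-length. x: level, from body towards lid, through the keeper; y: along all the hinge lines; z up. Body at x -0.095 to 0, lid 0 to +0.042. Latch in the middle of the top (y = 0). Lid, lever and loop belong to it
- hex_key: Loose black hex key, 30 x 92 x 6 mm, lying on top of the case body beside the latch (bystander)
- loupe: Loose folding loupe, 33 x 68 x 18 mm, lying on top of the case body on the other side of the latch (bystander)
- grease_tin: Loose round tin, 64 mm wide, 40 mm high, standing on the bench (bystander)

How it is judged (in metres and radians):
On the way, in this order (a step that is already met when the one before it is completed fails the run):
1. the lid has been pushed shut (within 0.035 rad, 5 mm at the top) (value of joint lid below 0.035 rad), for 0.2 s.
2. the hook bar has been drawn in under the keeper's overhang while the lever is still raised (x of bar_mid in the frame of keeper_seat between -0.004 and 0.0025 m and z of bar_mid in the frame of keeper_seat below 0.004 m and value of joint lever above 0.8 rad), for 0.1 s.
At the end, for the whole second after the job is handed in: The lever lies flat (under 0.08 rad) and at rest, the lid is shut (under 0.015 rad), the hook bar sits behind the keeper's lip (within 4 mm of its seat along the pull, no more than 4 mm above it) and the loop's springs are stretched by more than 1.5 mm (value of joint lever below 0.08 rad and value of joint lid below 0.015 rad and value of joint bail above 0.0015 m and x of bar_mid in the frame of keeper_seat between -0.004 and 0.004 m and z of bar_mid in the frame of keeper_seat below 0.004 m and velocity of joint lever below 0.05 rad/s); the robot touches nothing.
It fails at once if the case, lid or latch is pressed with more than 60 N (contact force between any of the fingers, the arm and case above 60 N).
It fails at once if the hex key, the loupe or the grease tin is moved by more than 30 mm (distance of any of hex_key, loupe, grease_tin from where it was at the start of the episode above 0.03 m).
It also fails if it takes over 53 s, if anything falls off the work surface, if the arm or the gripper's body presses on something with over 40 N, if the wrist force passes 120 N, or if a joint passes its speed limit or range.

## Working session

There is one attempt and no reset: what is moved stays moved. The work goes in short steps, each a Python script; the robot and the scene stay as the last script left them, time stands still between calls to the robot, and variables do not carry over. Pictures are saved under pics/ and viewed, and the job is handed in when it is done.

```bash
ls; mkdir -p pics
python3 - <<'E'
from bench import bot, imaging
import cv2
for n in ("scene","side","wrist"):
    im=imaging.capture(n); cv2.imwrite(f"pics/a_{n}.png",im)
    m=imaging.camera_model(n); print(n,m)
print(bot.get_state())
E
```

```text
pics
scene {'K': array([[396.28372107,   0.        , 253.10126846],
       [  0.        , 396.28372107, 188.89281656],
       [  0.        ,   0.        ,   1.        ]]), 'position': array([ 16.29567834, 647.57361834, 503.48159536]), 'rotation': array([ 1.11282604,  0.0100932 , -2.3393581 ])}
side {'K': array([[490.54262567,   0.        , 260.65002849],
       [  0.        , 490.54262567, 191.43212396],
       [  0.        ,   0.        ,   1.        ]]), 'position': array([ 624.81354067, 1181.74346752,  803.59840515]), 'rotation': array([1.00021549, 0.02010316, 3.09125293])}
wrist {'K': array([[344.17640477,   0.        , 252.28782758],
       [  0.        , 344.17640477, 186.84972188],
       [  0.        ,   0.        ,   1.        ]]), 'position': array([ 248.52163087, -496.7996716 ,  373.11279476]), 'rotation': array([-0.27753035,  0.00183823, -1.23230073])}
{'t': 0.15, 'qpos': array([-1.36716673e+00,  3.26741605e-01, -1.93323158e-01,  1.05201883e+00,
        4.54365092e-05,  1.43659778e+00]), 'joint_velocities': array([-1.43364959e-03, -2.53698697e-03,  3.27823478e-03,  8.56746217e-06,
       -5.40721614e-04, -6.07893355e-05]), 'effort': array([ 7.36996790e-04, -4.43704462e+01,  2.62664491e+01,  1.04482571e-02,
       -9.77249692e-05, -1.96981051e-05]), 'tcp_pos': array([ 182.22289416, -518.44661659,  204.41096917]), 'orientation': array([-3.14032304e+00, -2.17259460e-04,  3.37827976e-01]), 'contact_force': array([ 0.32377433, -0.25940527, -0.48410298]), 'wrist_torque': array([ 0.01639243, -0.00468184,  0.07103467]), 'opening': 0.9954365722033441}
```

View pics/a_scene.png

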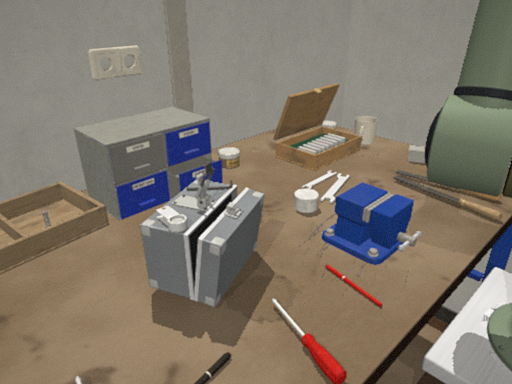

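View pics/a_side.png

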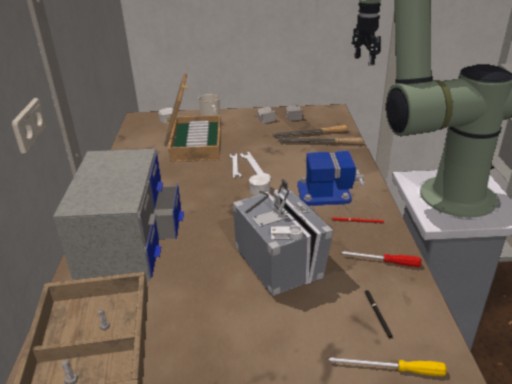

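View pics/a_wrist.png

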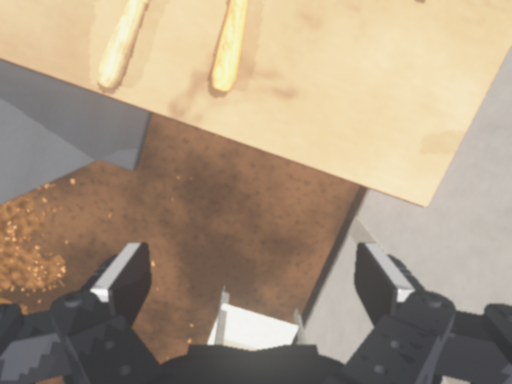

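```bash
cat > h.py <<'E'
import numpy as np, cv2
from bench import bot, solve_ik, imaging
from scipy.spatial.transform import Rotation as Ro
def proj(m,P):
    R=Ro.from_euler('xyz',m['rotation']).as_matrix()
    c=(np.atleast_2d(P)-m['position'])@R
    c=c*np.array([1,-1,-1]); q=c@np.asarray(m['K']).T
    return q[:,:2]/q[:,2:]
def snap(name,fn,box=None,k=5):
    im=imaging.capture(name)
    if box:
        x0,y0,x1,y1=box; im=im[y0:y1,x0:x1]
        im=cv2.resize(im,None,fx=k,fy=k,interpolation=cv2.INTER_CUBIC)
    cv2.imwrite('pics/'+fn,im)
E
python3 - <<'E'
from h import *
for n,b in (("scene",(135,160,275,310)),("side",(225,170,340,295))):
    im=cv2.imread(f"pics/a_{n}.png"); x0,y0,x1,y1=b
    cv2.imwrite(f"pics/b_{n}.png",cv2.resize(im[y0:y1,x0:x1],None,fx=4,fy=4,interpolation=cv2.INTER_CUBIC))
print(imaging.camera_model("scene").keys())
E
```

```text
dict_keys(['K', 'position', 'rotation'])
```

View pics/b_scene.png

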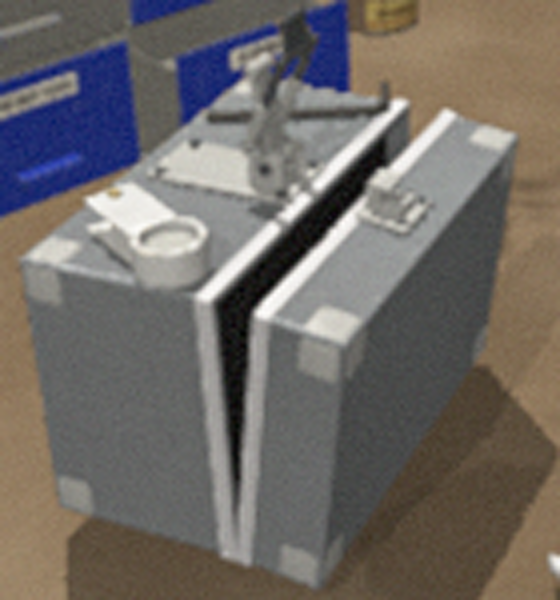

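View pics/b_side.png

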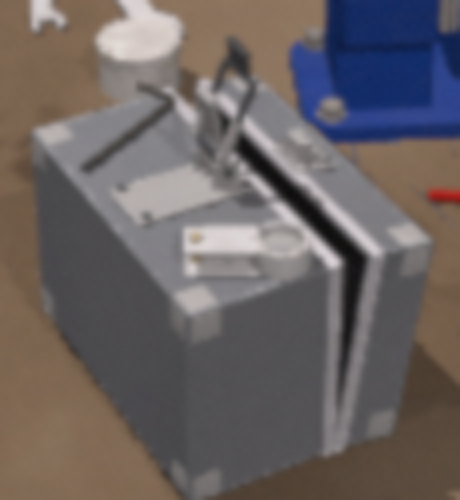

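```bash
cat > fit.py <<'E'
from h import *
from scipy.optimize import least_squares
ob={'scene':[((-95,-100,150),(140.5,224.5)),((0,-100,150),(188.2,234.5)),((0,-100,0),(194,300)),((-95,-100,0),(150,286)),((0,100,150),(237,185))],
'side':[((-95,-100,150),(271.3,249)),((0,-100,150),(309,235.5)),((-95,100,150),(233,202.5)),((-95,-100,0),(272.5,294)),((0,-100,0),(307.5,283.5)),((0,100,150),(269,192))]}
M={n:imaging.camera_model(n) for n in ob}
def T(p,P): return np.asarray(P,float)@Ro.from_euler('z',p[2]).as_matrix().T+[p[0],p[1],0]
def res(p):
    return np.concatenate([(proj(M[n],T(p,[a for a,_ in ob[n]]))-[b for _,b in ob[n]]).ravel() for n in ob])
best=min((least_squares(res,[500,500,y],loss='soft_l1') for y in (0,1.5,3,-1.5)),key=lambda r:r.cost)
if __name__=='__main__':
    print(best.x,best.cost); print(res(best.x).reshape(-1,2).round(1))
E
python3 fit.py
```

```text
[529.36268107 253.267537     3.55714618] 20.0581682680152
[[-0.7 -1. ]
 [-0.5 -0.1]
 [ 0.6  4.6]
 [ 0.6  5.6]
 [ 0.6  0.1]
 [-0.2 -1.3]
 [ 1.  -1. ]
 [-0.7 -1.6]
 [-0.9  5.5]
 [ 0.2  2.2]
 [-1.5 -1.3]]
```

```bash
sed -i 's/-100,0)/-100,14)/g' fit.py; python3 fit.py
```

```text
[528.17070975 254.37444631  16.12330625] 7.041479759307548
[[-0.9 -0.5]
 [-0.6  0.5]
 [-0.1 -0.8]
 [-0.5  0.3]
 [ 0.6  0.4]
 [ 0.4 -1. ]
 [ 1.6 -0.7]
 [-0.2 -1.4]
 [-0.4  1.3]
 [ 1.  -2. ]
 [-1.  -1.1]]
```

```bash
cat >> h.py <<'E'
C0=np.array([528.2,254.4]); YAW=16.12330625-4*np.pi
RC=Ro.from_euler('z',YAW).as_matrix()
TY=YAW-np.pi
def W(x,z,y=0): return list(RC@np.array([x,y,z])+[C0[0],C0[1],0])
def inv(p): return RC.T@(np.asarray(p)-[C0[0],C0[1],0])
def O(b): return [np.pi,-b,TY]
def where():
    s=bot.get_state(); f=RC.T@s['contact_force']
    return 't %.2f case-xyz %s F %s'%(s['t'],inv(s['tcp_pos']).round(1),f.round(1))
E
python3 - <<'E'
from h import *
for nm,x,z,b in (('prelid',90,112,.8),('lid',43,112,.8),('raise',-60,195,0),('raise2',-10,195,0),('tab',45,155,0),('tab2',40,165,0),('lev',-20,215,.8),('levend',-68,167,.8),('hi',-60,260,0),('look',0,330,0)):
    q=solve_ik(W(x,z),O(b)); print(nm,np.round(W(x,z)),None if q is None else np.round(q,2))
E
```

```text
prelid [446. 218. 112.] None
lid [489. 237. 112.] [ 0.24  0.17 -1.26 -0.65  0.13  3.02]
raise [583. 279. 195.] [0.33 0.51 0.07 1.13 0.   3.06]
raise2 [537. 258. 195.] [ 0.32  0.42 -0.08  1.07  0.    3.05]
tab [487. 236. 155.] [ 0.32  0.35 -0.29  0.93  0.    3.04]
tab2 [492. 238. 165.] [ 0.32  0.35 -0.27  0.96  0.    3.04]
lev [546. 262. 215.] [ 0.27 -0.01 -0.98 -0.2   0.11  3.04]
levend [590. 282. 167.] [ 0.29  0.18 -0.94 -0.35  0.09  3.05]
hi [583. 279. 260.] [0.33 0.49 0.19 1.28 0.   3.06]
look [528. 254. 330.] [0.32 0.35 0.16 1.38 0.   3.05]
```

Run:
```python
from h import *
for b in (.2,.3,.4,.5):
  for x,z in ((90,112),(80,112),(75,120),(42,112),(80,240)):
    q=solve_ik(W(x,z),O(b)); print(b,x,z,None if q is None else np.round(q,2))
```

```text
0.2 90 112 [ 0.29  0.18 -0.69  0.51  0.02  3.02]
0.2 80 112 [ 0.29  0.19 -0.67  0.51  0.02  3.02]
0.2 75 120 [ 0.29  0.19 -0.64  0.54  0.02  3.02]
0.2 42 112 [ 0.3   0.26 -0.58  0.54  0.02  3.03]
0.2 80 240 [ 0.29  0.06 -0.46  0.85  0.02  3.02]
0.3 90 112 [ 0.28  0.12 -0.8   0.36  0.04  3.01]
0.3 80 112 [ 0.28  0.13 -0.78  0.36  0.04  3.01]
0.3 75 120 [ 0.28  0.13 -0.76  0.39  0.04  3.02]
0.3 42 112 [ 0.29  0.2  -0.69  0.38  0.04  3.03]
0.3 80 240 [ 0.28 -0.02 -0.57  0.72  0.04  3.01]
0.4 90 112 [ 0.27  0.07 -0.91  0.2   0.06  3.01]
0.4 80 112 [ 0.27  0.09 -0.89  0.2   0.06  3.01]
0.4 75 120 [ 0.27  0.08 -0.87  0.23  0.06  3.01]
0.4 42 112 [ 0.28  0.15 -0.81  0.21  0.05  3.02]
0.4 80 240 [ 0.27 -0.09 -0.67  0.59  0.06  3.01]
0.5 90 112 [ 0.25  0.03 -1.02  0.02  0.08  3.  ]
0.5 80 112 [ 0.26  0.05 -1.    0.03  0.07  3.  ]
0.5 75 120 [ 0.26  0.04 -0.98  0.05  0.07  3.01]
0.5 42 112 [ 0.27  0.12 -0.92  0.04  0.07  3.02]
0.5 80 240 [ 0.26 -0.15 -0.78  0.45  0.07  3.  ]
```

Run:
```python
from h import *
bot.grip(0.0,40); print(where())
bot.move_ptp(W(90,240),O(.4)); print(where())
snap('wrist','c_wrist.png')
snap('scene','c_scene.png',(135,110,275,260),4)
print(imaging.camera_model('wrist'))
```

```text
t 0.92 case-xyz [628.5 568.  205. ] F [ 0.1  0.5 -0.2]
t 3.64 case-xyz [ 89.8   0.6 240. ] F [-0.3  0.2 -0.5]
{'K': array([[344.17640477,   0.        , 252.28782758],
       [  0.        , 344.17640477, 186.84972188],
       [  0.        ,   0.        ,   1.        ]]), 'position': array([445.32183388, 215.77443885, 422.50258476]), 'rotation': array([ 1.2219321e-01,  3.7471761e-04, -1.1558172e+00])}
```

View pics/c_wrist.png

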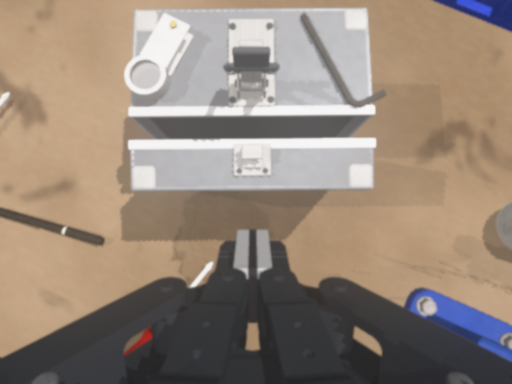

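View pics/c_scene.png

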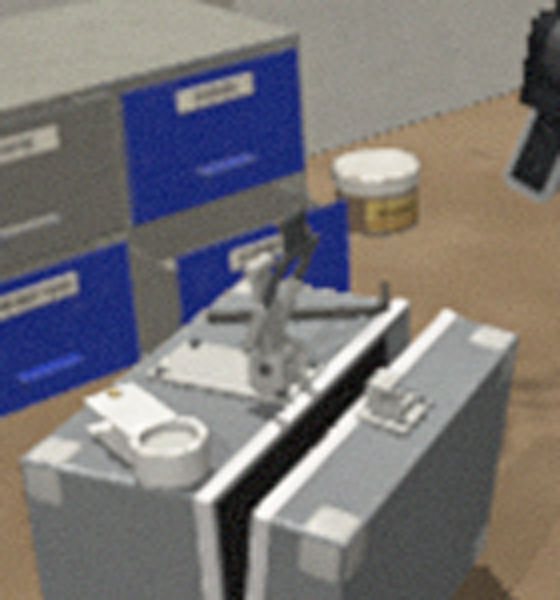

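Run:
```python
import fit
from h import *
fit.M['wrist']=imaging.camera_model('wrist')
fit.ob['wrist']=[((0,-100,150),(130,107)),((0,100,150),(375,107)),((-95,-100,150),(135,10)),((-95,100,150),(369,10))]
for sel in (['wrist'],['wrist','scene','side']):
    fit.ob={k:v for k,v in fit.ob.items() if k in sel} if len(sel)==1 else fit.ob
    r=fit.least_squares(fit.res,[528,254,3.557],loss='soft_l1'); print(r.x,fit.res(r.x).reshape(-1,2).round(1).tolist())
    if len(sel)==1:
        import importlib; importlib.reload(fit); fit.M['wrist']=imaging.camera_model('wrist')
        fit.ob['wrist']=[((0,-100,150),(130,107)),((0,100,150),(375,107)),((-95,-100,150),(135,10)),((-95,100,150),(369,10))]
m=imaging.camera_model('wrist')
for a in (1.15,1.3,1.45,1.6): print('lever',a,proj(m,W(-22-46*np.cos(a),163+46*np.sin(a))).round(1))
```

```text
[534.30646085 254.92354404   3.5605248 ] [[0.6, 3.2], [-0.6, 2.2], [-0.1, -7.2], [0.1, -8.1]]
[529.42909406 253.11956015   3.5594686 ] [[-0.6, -0.9], [-0.3, -0.1], [0.2, -1.4], [-0.2, -0.2], [0.6, 0.0], [-0.1, -1.3], [1.0, -1.1], [-0.8, -1.6], [-0.8, 0.9], [0.5, -2.4], [-1.7, -1.3], [-0.1, 9.2], [-0.7, 8.5], [-0.6, -1.7], [0.1, -2.4]]
lever 1.15 [[249.5  31.5]]
lever 1.3 [[249.5  38.7]]
lever 1.45 [[249.5  47.2]]
lever 1.6 [[249.4  56.8]]
```

Run:
```python
import fit
from h import *
fit.M['wrist']=imaging.camera_model('wrist')
fit.ob['wrist']=[((0,-100,150),(130,116)),((0,100,150),(375.5,116)),((-95,-100,150),(135,10)),((-95,100,150),(369,10))]
r=fit.least_squares(fit.res,[528,254,3.557],loss='soft_l1'); print(r.x,fit.res(r.x).reshape(-1,2).round(1).tolist())
im=cv2.imread('pics/c_wrist.png')[0:240,110:400]; cv2.imwrite('pics/d.png',cv2.resize(im[20:180,90:190],None,fx=6,fy=6,interpolation=cv2.INTER_CUBIC)[:600])
im=cv2.imread('pics/c_scene.png')[190:450,130:460]; cv2.imwrite('pics/d2.png',cv2.resize(im,None,fx=2.2,fy=2.2,interpolation=cv2.INTER_CUBIC))
```

```text
[528.72938669 252.93933997   3.55680254] [[-0.4, -0.9], [-0.1, -0.0], [0.4, -1.3], [0.0, -0.2], [1.0, 0.1], [0.0, -1.4], [1.2, -1.1], [-0.4, -1.7], [-0.7, 0.8], [0.7, -2.4], [-1.3, -1.4], [-0.3, 0.7], [-1.3, 0.6], [-0.4, -1.2], [0.3, -1.3]]
```

View pics/d.png

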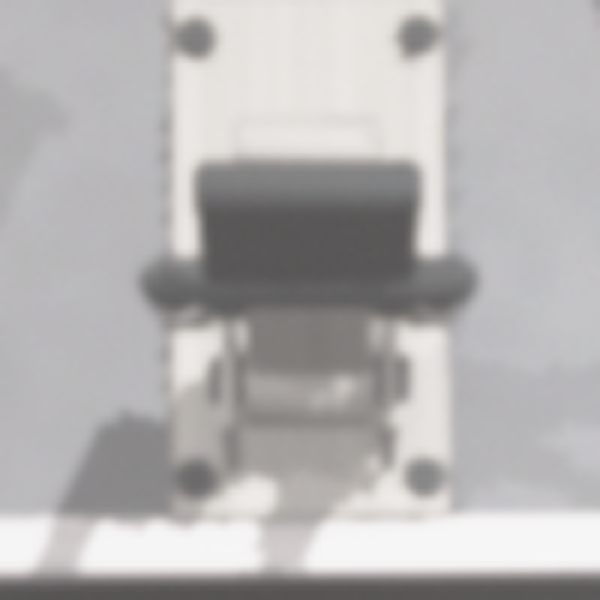

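View pics/d2.png

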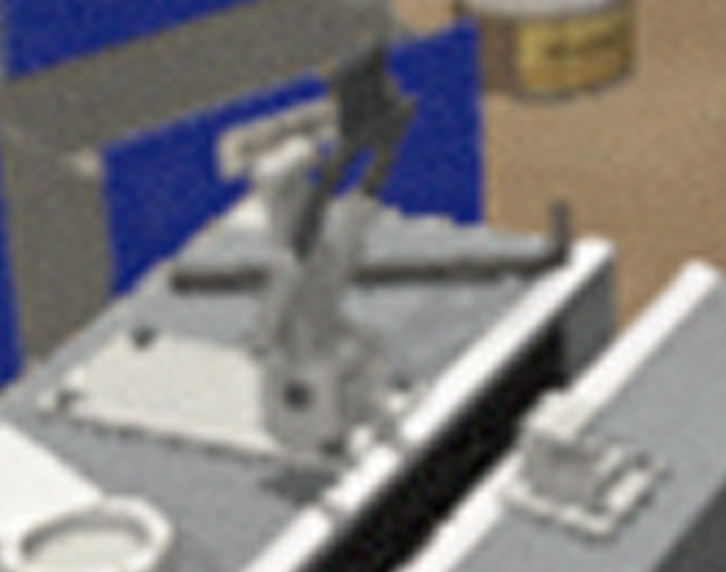

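```bash
sed -i 's/^C0=.*/C0=np.array([528.73,252.94]); YAW=3.55680254/' h.py
cat >> h.py <<'E'
def latch(a,e):
    tip=(-22-46*np.cos(a),163+46*np.sin(a))
    d=1.745-a; pin=(-22-14*np.sin(d),163+14*np.cos(d))
    bar=(pin[0]+48*np.cos(e),pin[1]+48*np.sin(e)); tab=(bar[0]+16*np.cos(e+.5236),bar[1]+16*np.sin(e+.5236))
    return tip,pin,bar,tab
E
python3 - <<'E'
from h import *
from scipy.optimize import least_squares
m=imaging.camera_model('wrist'); s=imaging.camera_model('scene')
def r(p):
    tip,pin,bar,tab=latch(*p)
    return [proj(m,W(*tab))[0,1]-51,proj(m,W(*bar))[0,1]-67.5,*(proj(s,W(*tip))[0]-(199.9,175.7)),*(proj(s,W(*tab))[0]-(208.2,163.75))]
q=least_squares(r,[1.4,1.2]); print(q.x,np.round(q.fun,1),latch(*q.x))
# lid angle: top outer edge
for l in (.08,.1,.12,.14,.16):
    x,z=42,136; print(l,proj(m,W(x*np.cos(l)+z*np.sin(l),14+z*np.cos(l)-x*np.sin(l)*1))[0].round(1),proj(m,W(z*np.sin(l),14+z*np.cos(l)))[0].round(1))
E
```

```text
[1.41595365 1.17148283] [ 0.1 -0.1 -0.1  0.2  0.1 -0.7] ((np.float64(-29.094334302625047), np.float64(208.44964709216782)), (np.float64(-26.523969610656096), np.float64(176.24891312379472)), (np.float64(-7.862244305187623), np.float64(220.47266249699055)), (np.float64(-9.845712575708127), np.float64(236.3492444219465)))
0.08 [252.  181.2] [251.9 129.7]
0.1 [252.  184.6] [251.9 133.1]
0.12 [252.  187.9] [251.9 136.4]
0.14 [252.  191.2] [251.9 139.7]
0.16 [252.  194.5] [251.9 143.1]
```

Run:
```python
from h import *
bot.movel(W(90,112),O(.4),200); print(where())
print(bot.movel(W(68,112),None,100,threshold=20))
print(bot.movel(W(40,112),None,20,threshold=18)); print(where())
bot.dwell(.2); print(where())
snap('wrist','e_wrist.png')
snap('scene','e_scene.png',(135,110,275,260),4)
```

```text
t 4.53 case-xyz [ 89.3   0.2 112.6] F [-0.5 -0.2 -0.3]
False
True
t 5.67 case-xyz [ 57.1   0.  111.5] F [ 6.4  0.7 11. ]
t 5.87 case-xyz [ 57.2   0.  111.6] F [ 5.9  0.3 10.6]
```

View pics/e_scene.png

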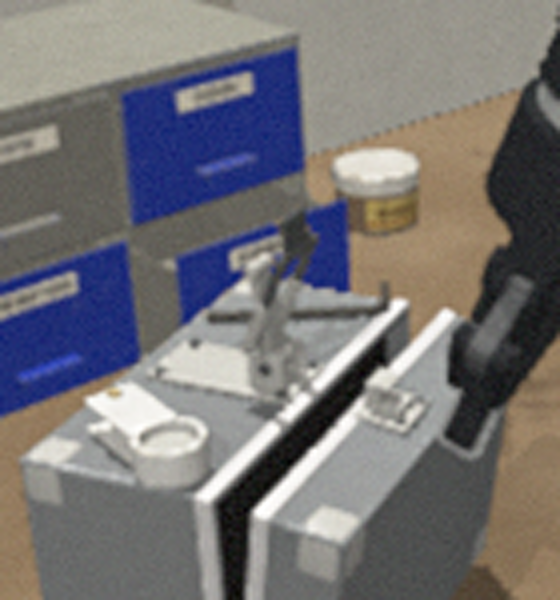

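Run:
```python
from h import *
for i in range(7):
    x=inv(bot.get_state()['tcp_pos'])[0]
    r=bot.movel(W(x-2.5,112),None,20,threshold=15); print(r,where())
snap('wrist','f_wrist.png')
```

```text
False t 6.30 case-xyz [ 56.4   0.  111.7] F [12.4 -0.2 12.5]
False t 6.55 case-xyz [ 56.    0.  111.8] F [15.   0.4 16.2]
False t 6.80 case-xyz [ 55.6  -0.  111.9] F [15.3  1.  18.5]
False t 7.05 case-xyz [ 55.   -0.  112.1] F [16.4  0.3 19.8]
False t 7.30 case-xyz [ 54.8  -0.2 110.9] F [7.4 0.9 5.2]
False t 7.55 case-xyz [ 54.8  -0.2 110.7] F [8.1 0.1 5.8]
False t 7.80 case-xyz [ 54.7  -0.2 110.7] F [7.5 0.  5.6]
```

View pics/f_wrist.png

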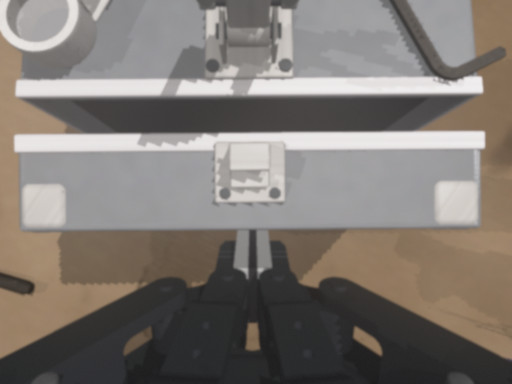

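Run:
```python
from h import *
for x in (50,47,44,41,38):
    r=bot.movel(W(x,112),None,20,threshold=15); print(x,r,where())
    if abs((RC.T@bot.get_state()['contact_force'])[0])>28: break
snap('wrist','g_wrist.png')
```

```text
50 False t 8.12 case-xyz [ 53.   -0.2 110.4] F [9.6 1.  6.1]
47 False t 8.42 case-xyz [ 49.9  -0.3 110.4] F [9.5 0.5 5.7]
44 False t 8.72 case-xyz [ 46.8  -0.3 110.4] F [ 9.  -0.5  4.8]
41 False t 9.02 case-xyz [ 43.7  -0.4 110.5] F [ 8.6 -0.3  5.1]
38 False t 9.32 case-xyz [ 40.5  -0.4 110.6] F [7.9 0.1 5.7]
```

View pics/g_wrist.png

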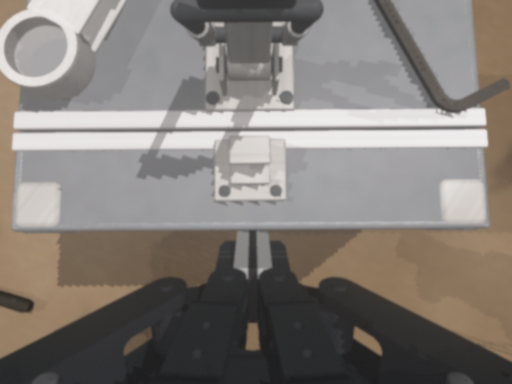

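Run:
```python
from h import *
for x in (36,34,32,30,28,26):
    r=bot.movel(W(x,112),None,15,threshold=15); print(x,r,where())
    if (RC.T@bot.get_state()['contact_force'])[0]>22: break
bot.dwell(.2); print(where())
snap('wrist','h_wrist.png')
bot.movel(W(75,120),None,150)
bot.movel(W(75,260),O(0),300); print(where())
snap('wrist','h2_wrist.png'); print(imaging.camera_model('wrist'))
```

```text
36 False t 9.65 case-xyz [ 39.2  -0.4 110.4] F [11.   0.3  6.9]
34 False t 9.93 case-xyz [ 39.1  -0.4 109.6] F [16.5  0.1 11.7]
32 False t 10.22 case-xyz [ 39.1  -0.4 108.8] F [23.6  0.  17.1]
t 10.42 case-xyz [ 39.1  -0.4 108.8] F [23.6  0.6 16.2]
t 11.91 case-xyz [ 75.1  -0.  259. ] F [-0.3 -0.3  1. ]
{'K': array([[344.17640477,   0.        , 252.28782758],
       [  0.        , 344.17640477, 186.84972188],
       [  0.        ,   0.        ,   1.        ]]), 'position': array([524.04937221, 249.48975853, 427.54575505]), 'rotation': array([-2.78888505e-01,  6.30699921e-04, -1.15485365e+00])}
```

View pics/h2_wrist.png

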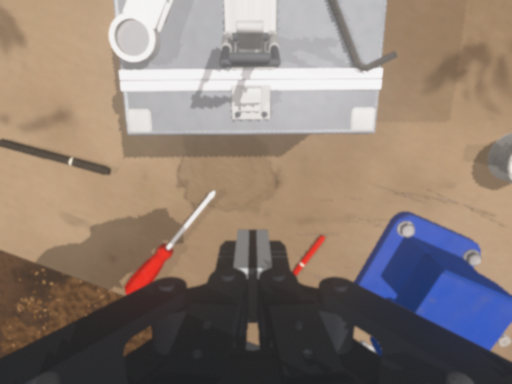

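Run:
```python
from h import *
m=imaging.camera_model('wrist')
for x in (-95,0,42): print(x,proj(m,W(x,150)),proj(m,W(x,150,100)))
p=np.array(bot.get_state()['tcp_pos']); print(p,proj(m,p))
for dz in (0,10,19,30):
  for s in (-11,0,11):
    print(dz,s,proj(m,p+[0,0,dz]+RC@[s,0,0]).round(0), proj(m,p+[0,0,dz]+RC@[0,s,0]).round(0))
for a in (1.745,1.6,1.416): 
  t=latch(a,1.17+1.416-a); print([proj(m,W(*q))[0].round(0) for q in t])
im=cv2.imread('pics/h2_wrist.png'); cv2.imwrite('pics/i.png',cv2.resize(im[30:150,170:330],None,fx=5,fy=5,interpolation=cv2.INTER_CUBIC))
cv2.imwrite('pics/i2.png',cv2.resize(im[200:320,170:330],None,fx=5,fy=5,interpolation=cv2.INTER_CUBIC))
```

```text
-95 [[250.81936549 -62.44420885]] [[394.78528473 -62.35998302]]
0 [[250.87381701  80.63424795]] [[380.64380597  80.73199575]]
42 [[250.89461055 135.27199417]] [[375.24368683 135.37364573]]
[459.55816208 222.54125574 258.91463564] [[249.81931316 226.24601808]]
0 -11 [[250. 207.]] [[229. 226.]]
0 0 [[250. 226.]] [[250. 226.]]
0 11 [[250. 245.]] [[271. 226.]]
10 -11 [[250. 213.]] [[228. 234.]]
10 0 [[250. 234.]] [[250. 234.]]
10 11 [[250. 254.]] [[272. 234.]]
19 -11 [[249. 220.]] [[226. 242.]]
19 0 [[250. 242.]] [[250. 242.]]
19 11 [[250. 263.]] [[273. 242.]]
30 -11 [[249. 229.]] [[224. 252.]]
30 0 [[249. 252.]] [[249. 252.]]
30 11 [[249. 274.]] [[274. 252.]]
[array([250.,  54.]), array([251.,  46.]), array([250.,  96.]), array([250., 102.])]
[array([250.,  42.]), array([251.,  43.]), array([250.,  83.]), array([250.,  84.])]
[array([250.,  26.]), array([251.,  39.]), array([250.,  64.]), array([250.,  58.])]
```

View pics/i.png

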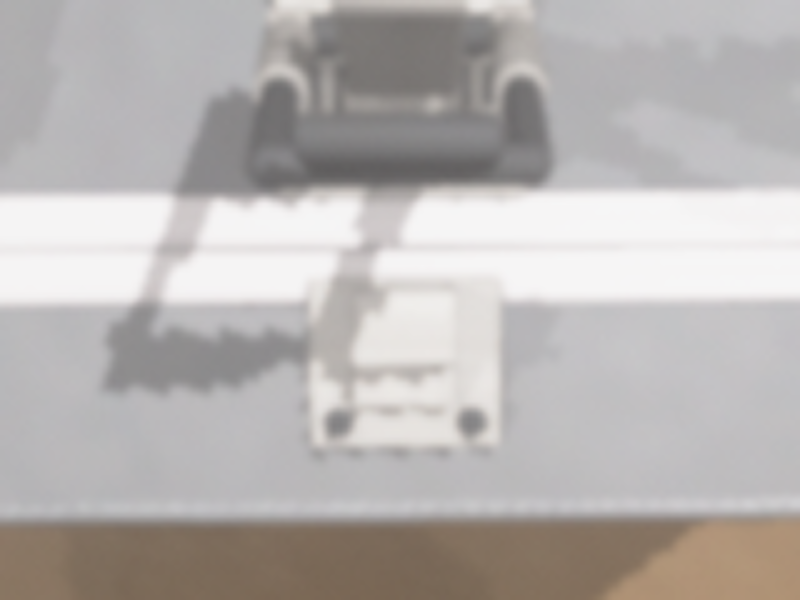

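View pics/i2.png

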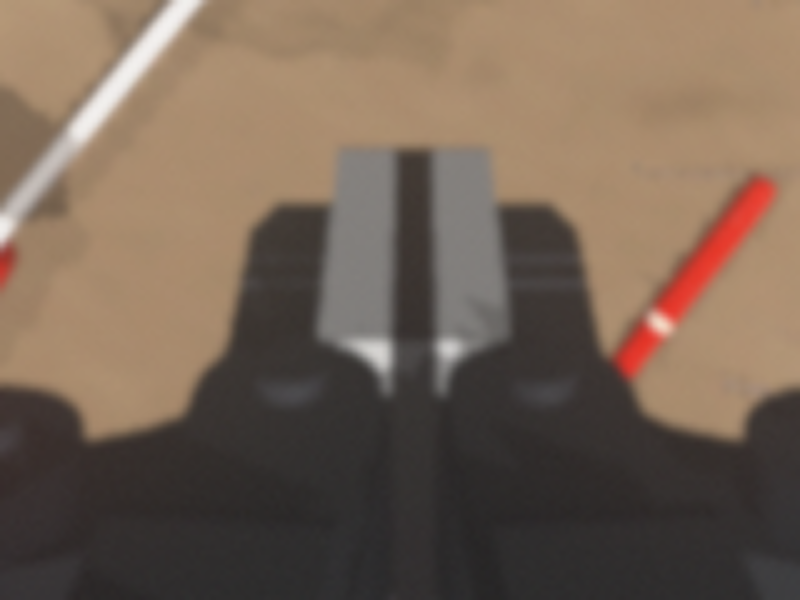

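Run:
```python
from h import *
s=imaging.camera_model('scene')
tz=np.array([-np.sin(.4),0,-np.cos(.4)]); p=np.array([57.2,0,111.6])
tx=np.array([-np.cos(.4),0,np.sin(.4)])
for d in (0,10,20,30,40):
    print(d,[(proj(s,W(*(lambda v:(v[0],v[2],v[1]))(p-d*tz+a*tx)))[0]-[135,110])*4 for a in (-11,0,11)])
print(bot.get_state()['opening'])
snap('scene','j.png',(200,60,360,220),4)
t=inv(bot.get_state()['tcp_pos'])
for d in (0,10,20,30): print((proj(s,W(t[0],t[2]+d))[0]-[200,60])*4)
snap('side','j2.png',(220,60,380,220),4)
s=imaging.camera_model('side')
for d in (0,10,20,30): print((proj(s,W(t[0],t[2]+d))[0]-[220,60])*4)
```

```text
0 [array([459.05840685, 494.97346681]), array([438.63416846, 482.76381796]), array([418.2979877 , 470.60681014])]
10 [array([466.65575909, 479.56625487]), array([446.06268624, 467.2990949 ]), array([425.55905955, 455.08521744])]
20 [array([474.36751694, 463.92703165]), array([453.60282192, 451.60200519]), array([432.92899462, 439.33091388])]
30 [array([482.19628418, 448.05051675]), array([461.25711023, 435.667272  ]), array([440.4102596 , 423.33862647])]
40 [array([490.14474423, 431.93126827]), array([469.02816322, 419.48945754]), array([448.00539634, 407.10292173])]
-0.0003690698743813407
[212.75919353 389.92577228]
[212.51713991 367.35464781]
[212.27179394 344.47651673]
[212.02308798 321.28507242]
[389.39476247 409.06470154]
[390.14902872 393.49398132]
[390.91073184 377.76973771]
[391.67998237 361.8896889 ]
```

View pics/j.png

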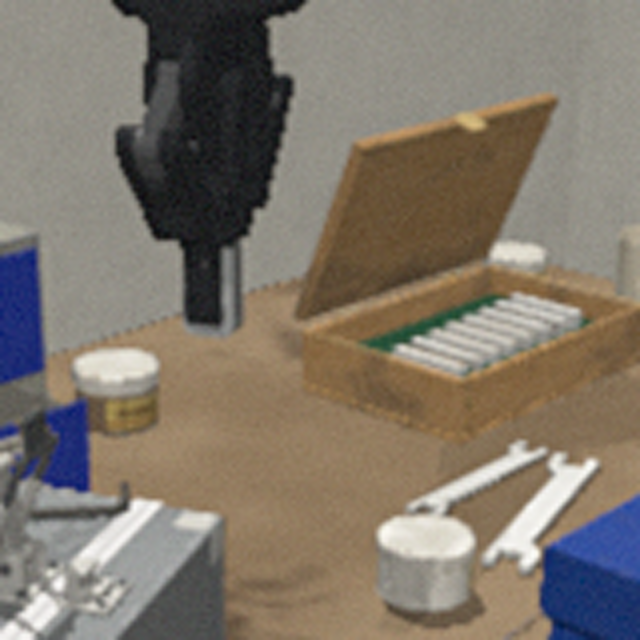

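View pics/j2.png

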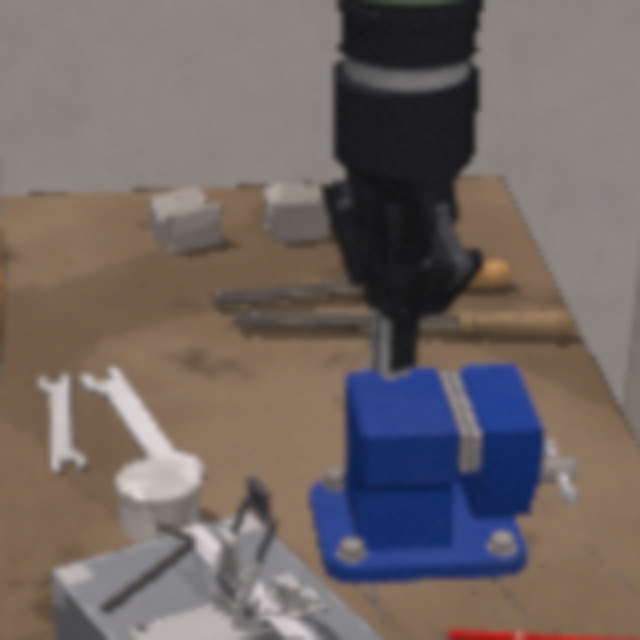

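Run:
```python
from h import *
bot.movel(W(22,205,-45),O(0),200); print(where())
bot.movel(W(22,160,-45),None,100,threshold=8)
print(bot.movel(W(22,110,-45),None,30,threshold=5)); print(where())
snap('scene','k.png',(135,110,275,260),4)
bot.movel(W(22,200,-45),None,200); print(where())
```

```text
t 12.65 case-xyz [ 22.6 -44.9 205. ] F [ 0.7  0.5 -0.1]
True
t 14.38 case-xyz [ 22.2 -45.  123.7] F [ 1.6 -0.3  6.1]
t 14.97 case-xyz [ 22.1 -45.  199.5] F [ 0.  -0.  -0.7]
```

View pics/k.png

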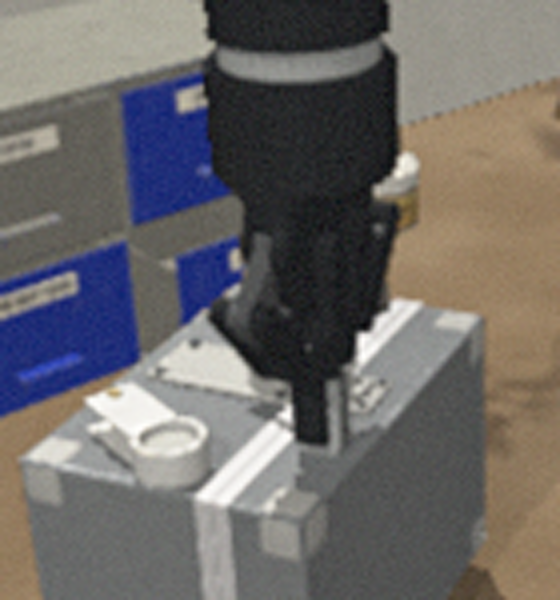

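```bash
cat >> h.py <<'E'
D=26.
def tip(x,z,b=0,y=0): return W(x-D*np.sin(b),z-D*np.cos(b),y)
def wt(b=0):
    s=bot.get_state(); f=RC.T@s['contact_force']; p=inv(s['tcp_pos'])+D*np.array([np.sin(b),0,np.cos(b)])
    return 't %.2f tip %s F %s'%(s['t'],p.round(1),f.round(1))
E
python3 - <<'E'
from h import *
bot.movel(tip(0,262,0,-20),O(0),250)
bot.movel(tip(-66,262),None,250)
bot.movel(tip(-66,200),None,150); print(wt())
print(bot.movel(tip(-48,200),None,80,threshold=6)); print(wt())
for x in (-40,-36,-33,-30,-28,-26,-24,-22,-20,-18):
    r=bot.movel(tip(x,200),None,25,threshold=6); print(x,r,wt())
    if r: break
snap('scene','l.png',(135,110,275,260),4)
E
```

```text
t 16.31 tip [-65.5  -0.4 200.5] F [0.5 0.2 0.9]
False
t 16.68 tip [-48.7  -0.  201.4] F [-0.2  0.5  0.8]
-40 False t 17.15 tip [-39.9  -0.  199.9] F [-0.2  0.2  0.4]
-36 False t 17.46 tip [-35.8  -0.  200. ] F [-0.5 -0.5 -0.3]
-33 False t 17.73 tip [-32.8  -0.  200. ] F [0.  0.6 0.1]
-30 False t 17.99 tip [-29.8  -0.  200. ] F [-0.7  0.6  0.2]
-28 False t 18.24 tip [-28.7   0.  200.1] F [-2.6 -0.1 -1.4]
-26 False t 18.49 tip [-28.4   0.  200.2] F [-8.1  0.3 -3.9]
-24 False t 18.74 tip [-28.2   0.  200.3] F [-13.3  -0.1  -8.4]
-22 False t 18.99 tip [-28.    0.  200.4] F [-17.8  -0.5 -11.8]
-20 False t 19.24 tip [-27.8   0.  200.5] F [-22.8  -1.  -14.8]
-18 False t 19.49 tip [-27.6   0.  200.6] F [-27.1  -1.4 -17.8]
```

View pics/l.png

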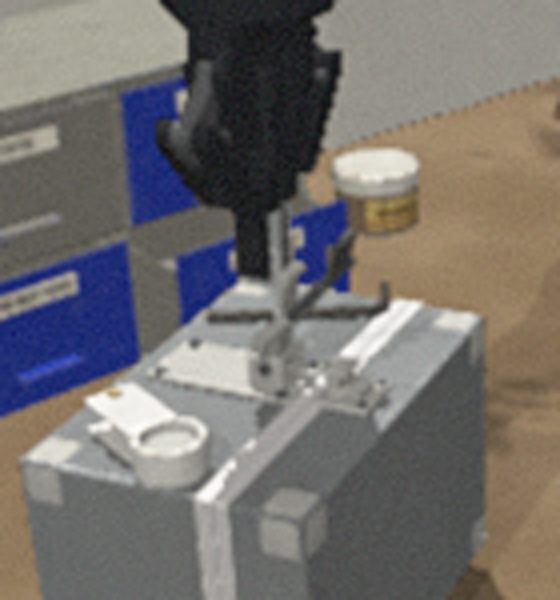

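Run:
```python
from h import *
bot.movel(tip(-40,201),None,150)
bot.movel(tip(-40,245),None,200)
bot.movel(tip(-4,245),None,200)
bot.movel(tip(-4,222),None,120,threshold=5); print(wt())
for e in np.linspace(.84,.35,8):
    t=latch(1.745,e)[3]
    r=bot.movel(tip(t[0]-11,t[1]-3),None,60,threshold=6); print(round(e,2),r,wt())
snap('scene','m.png',(135,110,275,260),4)
snap('wrist','m2.png')
```

```text
t 20.88 tip [ -3.6  -0.  221. ] F [ 0.6 -0.6  0.3]
0.84 False t 21.15 tip [  2.    0.  226.4] F [0.4 0.4 0.3]
0.77 False t 21.40 tip [  6.2  -0.  222.8] F [0.2 0.2 0.1]
0.7 False t 21.65 tip [  9.6  -0.  219.7] F [0.3 0.1 0.1]
0.63 False t 21.90 tip [ 1.270e+01 -1.000e-01  2.166e+02] F [-0.6  0.8 -0.1]
0.56 False t 22.15 tip [ 15.5  -0.  213.4] F [ 0.1 -0.5  1. ]
0.49 False t 22.40 tip [ 18.2  -0.  209.9] F [-0.5 -0.   0.2]
0.42 False t 22.65 tip [ 20.6  -0.  206.3] F [-0.  -0.1 -0. ]
0.35 False t 22.90 tip [ 22.8  -0.  202.4] F [-0.7  0.6 -0.5]
```

View pics/m.png

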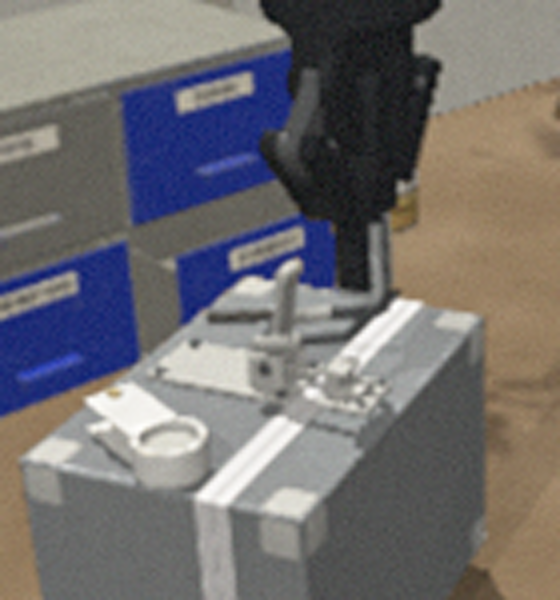

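View pics/m2.png

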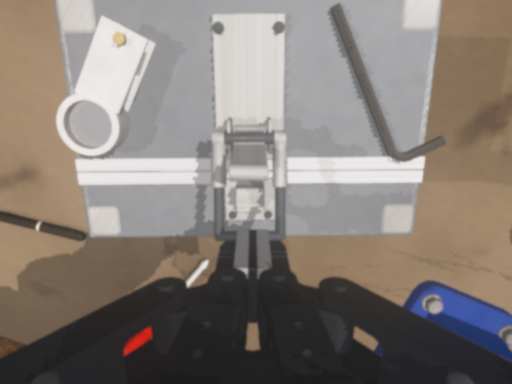

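Run:
```python
from h import *
p=inv(bot.get_state()['tcp_pos'])
bot.movel(tip(20,222),None,150)
t=latch(1.745,.35)[3]
bot.movel(tip(t[0]+2,222),None,150)
for e in np.linspace(.3,-.42,10):
    t=latch(1.745,e)[3]
    r=bot.movel(tip(t[0]+2,t[1]+2.5),None,60,threshold=7); print(round(e,2),r,wt())
    if r: break
snap('scene','n.png',(135,110,275,260),4)
snap('wrist','n2.png')
```

```text
0.3 False t 23.96 tip [ 37.1  -0.  204.6] F [-0.1  0.5  0.1]
0.22 False t 24.21 tip [ 38.9  -0.  200.6] F [ 0.5 -0.3  0.2]
0.14 False t 24.46 tip [ 4.050e+01 -1.000e-01  1.958e+02] F [-0.3 -1.2 -0.6]
0.06 False t 24.71 tip [ 41.6  -0.  190.8] F [-0.6 -0.3 -0.6]
-0.02 False t 24.96 tip [ 42.4  -0.  185.8] F [-0.5  0.8  0.5]
-0.1 False t 25.21 tip [ 42.7  -0.  180.9] F [ 0.5 -0.6 -0.3]
-0.18 False t 25.46 tip [ 4.260e+01 -1.000e-01  1.759e+02] F [-0.1 -0.1  0.2]
-0.26 False t 25.71 tip [ 42.1  -0.  170.9] F [-1.2 -0.7  0.7]
-0.34 False t 25.96 tip [ 41.2  -0.  166. ] F [ 0.3 -0.1 -0.4]
-0.42 False t 26.21 tip [ 39.5   0.  163.1] F [ 4.8 -0.  11.5]
```

View pics/n.png

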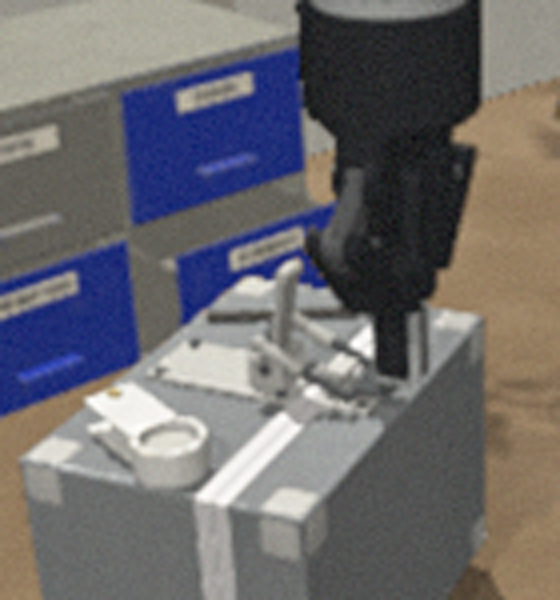

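View pics/n2.png

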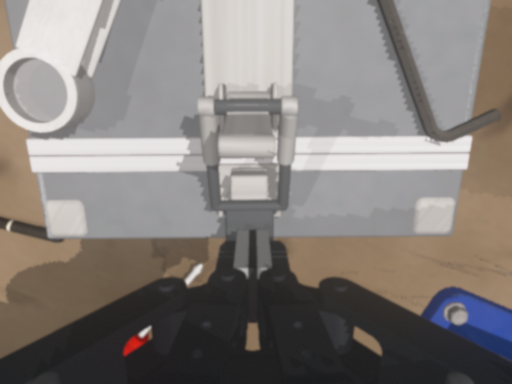

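Run:
```python
from h import *
bot.movel(tip(40,172),None,100)
bot.movel(tip(60,172),None,150)
bot.movel(tip(60,154),None,120); print(wt())
for x in (54,51,49,47,46,45,44,43,42,41,40,39,38):
    r=bot.movel(tip(x,154),None,25,threshold=10); f=(RC.T@bot.get_state()['contact_force'])[0]; print(x,r,wt())
    if r or f>12: break
snap('scene','o.png',(135,110,275,260),4)
snap('wrist','o2.png')
```

```text
t 27.15 tip [ 60.2  -0.  153.3] F [ 0.7 -0.2 -0.3]
54 False t 27.54 tip [ 53.6   0.  154.3] F [0.8 0.4 0. ]
51 False t 27.81 tip [ 50.8   0.  154.1] F [0.5 0.3 0.1]
49 False t 28.06 tip [ 4.950e+01 -1.000e-01  1.539e+02] F [1.9 0.2 0.5]
47 False t 28.31 tip [ 4.870e+01 -1.000e-01  1.537e+02] F [ 5.7 -0.1  2.4]
46 False t 28.56 tip [ 4.830e+01 -1.000e-01  1.536e+02] F [6.9 1.3 4.4]
45 False t 28.81 tip [ 4.790e+01 -1.000e-01  1.535e+02] F [8.1 1.4 4.6]
44 False t 29.06 tip [ 4.740e+01 -1.000e-01  1.535e+02] F [10.4  0.9  5.9]
43 False t 29.31 tip [ 4.690e+01 -1.000e-01  1.535e+02] F [10.9 -0.1  6.8]
42 False t 29.56 tip [ 4.650e+01 -1.000e-01  1.535e+02] F [12.1  0.4  9.1]
```

View pics/o.png

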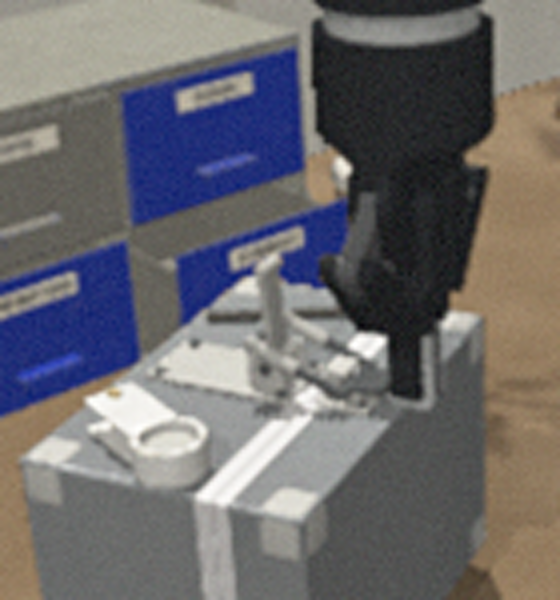

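View pics/o2.png

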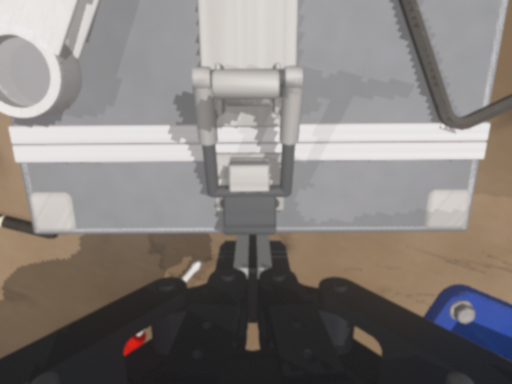

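Run:
```python
from h import *
for x in (40,38,36,34,32,30,28,26):
    r=bot.movel(tip(x,154),None,25,threshold=12); f=(RC.T@bot.get_state()['contact_force'])[0]; print(x,r,wt())
    if r or f>24: break
snap('scene','p.png',(135,110,275,260),4)
snap('wrist','p2.png')
```

```text
40 False t 29.91 tip [ 4.530e+01 -1.000e-01  1.535e+02] F [14.   0.6 10.6]
38 False t 30.16 tip [ 4.450e+01 -1.000e-01  1.535e+02] F [18.1  0.6 13.2]
36 False t 30.41 tip [ 4.390e+01 -1.000e-01  1.535e+02] F [21.6  0.9 17.3]
34 False t 30.66 tip [ 4.330e+01 -1.000e-01  1.534e+02] F [25.3  0.3 19.9]
```

View pics/p.png

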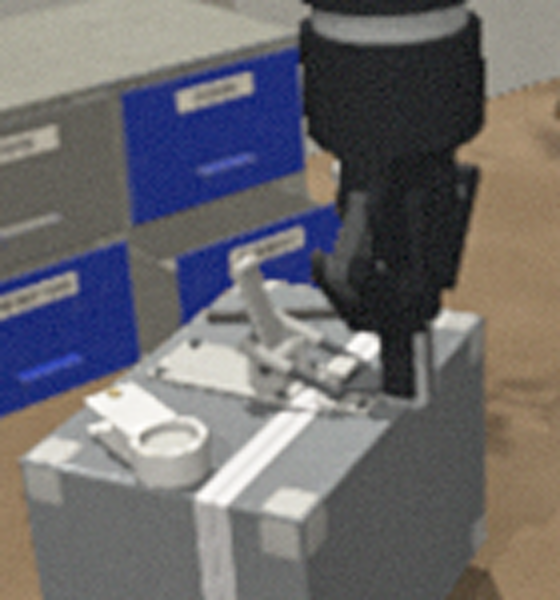

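View pics/p2.png

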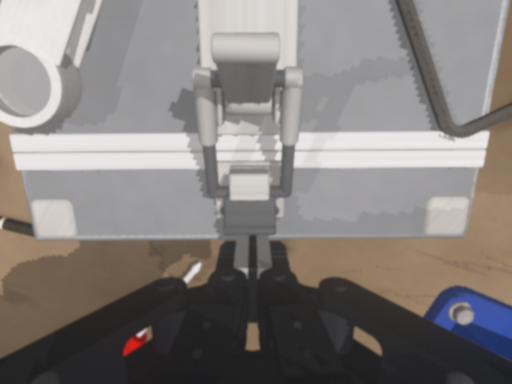

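Run:
```python
from h import *
m=imaging.camera_model('wrist')
for a in (1.1,1.2,1.25,1.3,1.35,1.4,1.5):
    t=latch(a,0)[0]; d=1.745-a; pin=(-22-14*np.sin(d),163+14*np.cos(d)); 
    print(a,proj(m,W(*t))[0].round(1),'pin',np.round(pin,1),proj(m,W(*pin))[0].round(1),'barx',round(pin[0]+np.sqrt(48**2-(pin[1]-158.5)**2)-16,1))
for x in (12,16,20,24): print(x,proj(m,W(x,159))[0].round(1),proj(m,W(x,159,17.5))[0].round(1))
for x in (-95,0,42): print(x,proj(m,W(x,150))[0].round(1))
im=cv2.imread('pics/p2.png'); cv2.imwrite('pics/q.png',cv2.resize(im[20:250,170:330],None,fx=4,fy=2.6,interpolation=cv2.INTER_CUBIC))
```

```text
1.1 [247.8  23.2] pin [-30.4 174.2] [249.   78.6] barx -1.1
1.2 [247.8  41.1] pin [-29.3 175. ] [249.   82.2] barx -0.2
1.25 [247.8  50.4] pin [-28.7 175.3] [249.   84.1] barx 0.3
1.3 [247.8  60. ] pin [-28.  175.6] [249.   86.1] barx 0.8
1.35 [247.8  69.8] pin [-27.4 175.9] [249.   88.1] barx 1.3
1.4 [247.8  79.6] pin [-26.7 176.2] [249.   90.1] barx 1.9
1.5 [247.8  99.3] pin [-25.4 176.6] [249.   94.4] barx 3.1
12 [249.5 186.7] [291.9 186.7]
16 [249.6 195.9] [291.6 195.9]
20 [249.6 205. ] [291.3 205. ]
24 [249.6 213.9] [291.  213.9]
-95 [ 249.3 -115.3]
0 [249.7 153.8]
42 [249.8 243.1]
```

View pics/q.png

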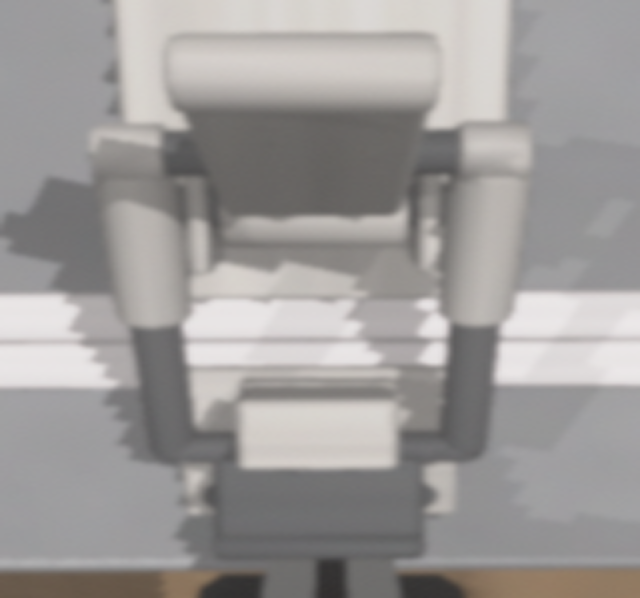

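Run:
```python
from h import *
bot.movel(tip(58,154),None,100); print(wt())
bot.movel(tip(58,235),None,250)
bot.movel(tip(-8,235),None,250)
snap('scene','r.png',(135,110,275,260),4)
snap('wrist','r2.png')
```

```text
t 31.15 tip [5.710e+01 1.000e-01 1.544e+02] F [ 0.4 -1.3 -0.4]
```

View pics/r.png

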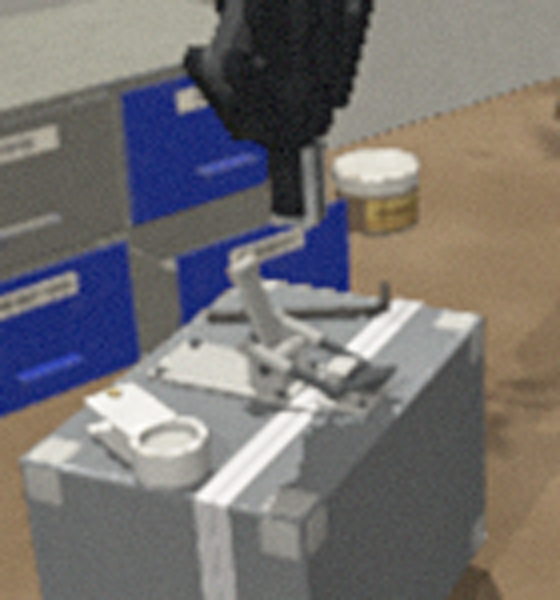

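View pics/r2.png

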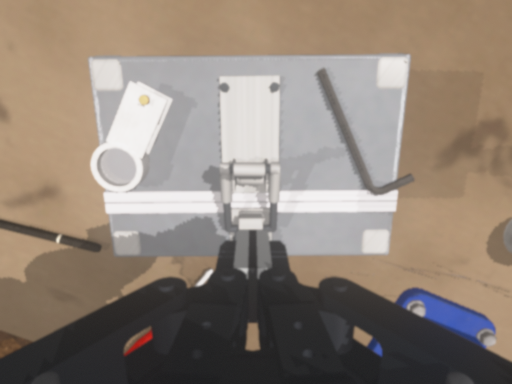

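Still hooked. The bar sits under the overhang and the lever is at about 1.2 rad. Next I press the lever down along its arc.

```bash
cat > lev.py <<'E'
from h import *
def P(th,r=44): return (-22-r*np.cos(th)+3*np.sin(th)+9, 163+r*np.sin(th)+3*np.cos(th))
E
python3 - <<'E'
from lev import *
bot.movel(tip(-8,206),None,150,threshold=6); print(wt())
for th in (1.3,1.2,1.1,1.0,.9,.8,.7,.6):
    r=bot.movel(tip(*P(th)),None,60,threshold=12); print(th,r,np.round(P(th),1),wt())
    if r: break
snap('scene','s.png',(135,110,275,260),4)
E
```

```text
t 32.48 tip [-6.600e+00 -1.000e-01  2.056e+02] F [ 0.2 -0.2  0.9]
1.3 False [-21.9 206.2] t 32.87 tip [-22.4   0.  206.7] F [ 0.2 -0.1  0.3]
1.2 False [-26.1 205.1] t 33.12 tip [-26.3  -0.  205.2] F [0.7 0.1 0.3]
1.1 False [-30.3 203.6] t 33.37 tip [-30.5  -0.  203.6] F [ 1.5 -0.5  1.5]
1.0 False [-34.2 201.6] t 33.62 tip [-34.6  -0.  201.6] F [1.5 0.3 1.9]
0.9 False [-38.  199.3] t 33.87 tip [-38.4  -0.  199.3] F [ 1.3 -0.9  2.8]
0.8 False [-41.5 196.7] t 34.12 tip [-4.200e+01 -1.000e-01  1.966e+02] F [0.9 0.1 3.4]
0.7 False [-44.7 193.6] t 34.37 tip [-4.490e+01  1.000e-01  1.933e+02] F [-0.6  0.4  1.8]
0.6 False [-47.6 190.3] t 34.62 tip [-4.770e+01  1.000e-01  1.899e+02] F [ 1.1 -0.   2.4]
```

View pics/s.png

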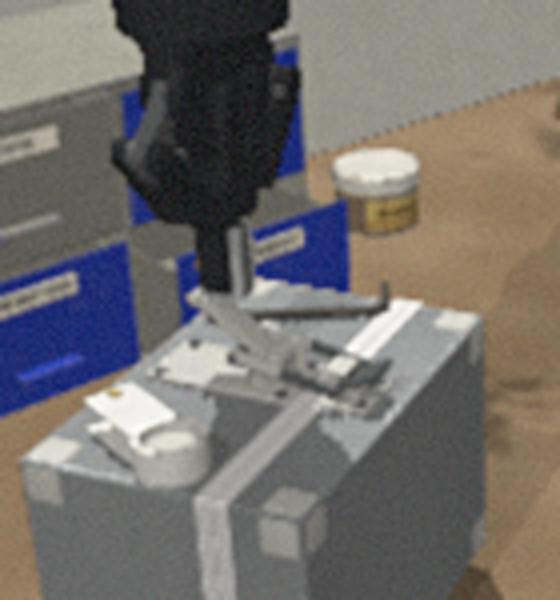

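Run:
```python
from lev import *
for th in (.5,.4,.3,.2,.1,.0):
    r=bot.movel(tip(*P(th)),None,60,threshold=14); print(th,r,np.round(P(th),1),wt())
    if r: break
x,z=P(0)
for dz in (1.5,3,4.5,6,7.5):
    if (RC.T@bot.get_state()['contact_force'])[2]>18: break
    r=bot.movel(tip(x,z-dz),None,30,threshold=14); print(dz,r,wt())
snap('scene','t.png',(135,110,275,260),4)
```

```text
0.5 False [-50.2 186.7] t 34.92 tip [-5.010e+01  1.000e-01  1.862e+02] F [1.2 0.2 0.8]
0.4 False [-52.4 182.9] t 35.17 tip [-5.240e+01  1.000e-01  1.824e+02] F [ 0.  -0.8  0.4]
0.3 False [-54.1 178.9] t 35.42 tip [-54.2  -0.  178.4] F [-0.7  0.4 -0.2]
0.2 False [-55.5 174.7] t 35.67 tip [-55.4  -0.  174.2] F [-0.4  0.   0.1]
0.1 False [-56.5 170.4] t 35.92 tip [-56.3  -0.  170. ] F [ 1.  -0.3  0.1]
0.0 False [-57. 166.] t 36.17 tip [-57.    0.  165.8] F [0.6 0.  0.3]
1.5 False t 36.42 tip [-57.   -0.  165.6] F [ 2.6 -0.2  6. ]
3 False t 36.67 tip [-57.1   0.  165.3] F [ 4.8 -0.6 13. ]
4.5 False t 36.92 tip [-57.2  -0.  165.1] F [ 7.1 -0.3 19.5]
```

View pics/t.png

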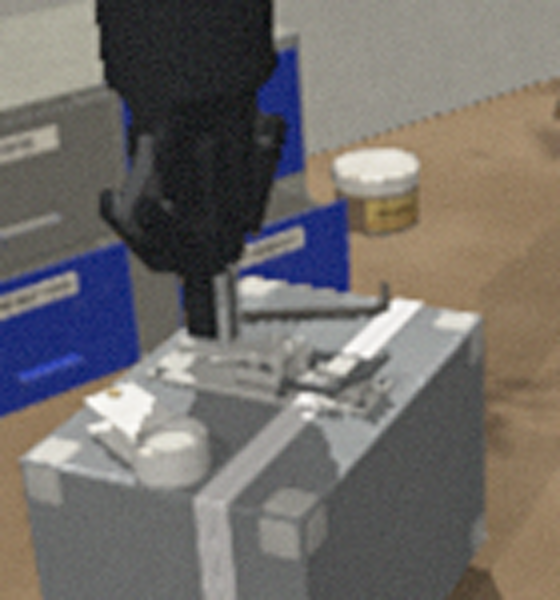

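Run:
```python
from lev import *
bot.movel(tip(-57,172),None,100)
bot.movel(tip(-30,240),None,250)
snap('wrist','u.png'); bot.movel(tip(30,240),None,250)
snap('wrist','u2.png'); snap('scene','u3.png',(165,160,245,230),8); print(wt())
im=cv2.imread('pics/u2.png'); cv2.imwrite('pics/u2z.png',cv2.resize(im[60:230,160:340],None,fx=4,fy=3.5,interpolation=cv2.INTER_CUBIC))
m=imaging.camera_model('wrist')
for x in (12,16,20,24): print(x,proj(m,W(x,159))[0].round(1),proj(m,W(x,167))[0].round(1))
print(proj(m,W(0,150))[0],proj(m,W(42,150))[0],proj(m,W(-68,163))[0])
```

```text
t 38.21 tip [2.960e+01 1.000e-01 2.391e+02] F [ 0.6 -0.4 -0.3]
12 [250.3 170.3] [250.2 173.1]
16 [250.3 176.1] [250.2 179.2]
20 [250.3 181.9] [250.2 185.1]
24 [250.3 187.6] [250.2 191. ]
[250.34856572 150.04805583] [250.4024603  208.39867636] [250.11148711  39.46415157]
```

View pics/u2z.png

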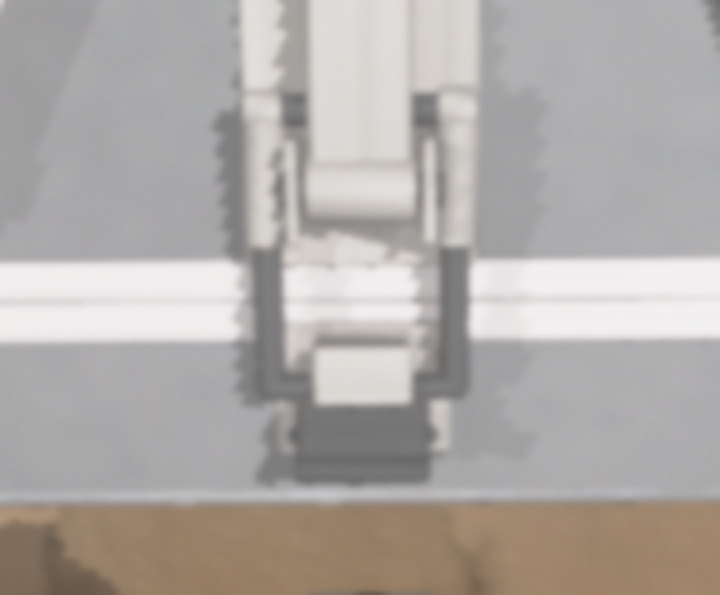

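View pics/u3.png

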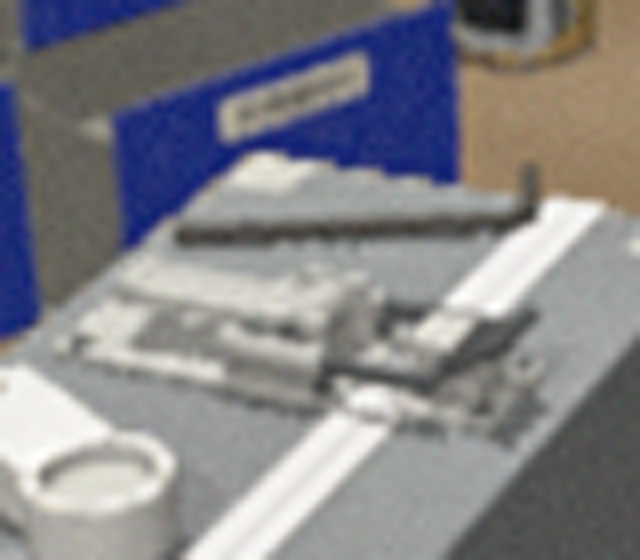

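View pics/u.png

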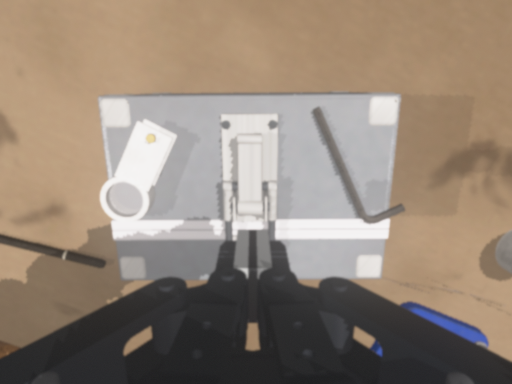

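Run:
```python
from h import *
bot.movel(tip(60,270),None,200); print(wt())
bot.sign_off()
```

```text
t 38.57 tip [5.880e+01 1.000e-01 2.704e+02] F [ 0.3  0.  -0.1]
the job is handed in; nothing more can be done
```

I shut the lid, hooked the loop on the keeper and locked the lever down flat. I handed the job in at about 38.6 s; no verdict is reported.

**Steps**
1. I pushed the lid to its stop with about 24 N along the push.
2. I raised the lever to its stop. I let that push build to about 27 N sideways, more than it needed but well under the 60 N limit.
3. I swept the loop over and pressed its bar down behind the keeper.
4. I pushed the tab in by about 6 mm, with up to 25 N along x. That is above the 4 to 15 N you gave, because I kept pushing until the bar was seated.
5. I pressed the lever down to flat. It resisted by about 3 N half-way, near the low end of your 3 to 6 N. The resistance had gone by about 0.4 rad, earlier than I expected.

**Last checks, from the pictures**
- **Lever:** it looks flat and stayed down when I lifted the fingers off.
- **Bar:** it is under the overhang, about 1 mm from its seat along the pull.
- **Lid:** the seam is closed.
- **Loop springs:** the fitted geometry puts the stretch at about 3 mm. I could not read it directly.
- **Loose items:** the hex key and loupe look unmoved in the wrist view. I didn't check the grease tin in the last pictures, but the arm never went near it.
- **Robot:** it was clear of everything at the end.

**Disagreement with the data:** the shut fingertips ended about 26 mm short of the stated tool point. Three camera views suggested it and a light touch on the lid top confirmed it, so I corrected for it from the lever-raising step on.

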